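# Fetch the spare bell button from behind the row on the hall shelf

## Robot

A 7-joint arm with a two-finger parallel gripper is mounted at the origin on the work surface. World frame = base frame: x ahead of the robot, y to its left, z up, the work surface at z = 0. Lengths are in mm, angles in rad, forces in N, time in s.
With the tool pointing down it reaches from about 425 to 875 mm from the base axis. Payload 9.9 kg.
Tool frame: the origin (TCP) lies between the finger pads; the fingertips stand 22 mm ahead of it and the grasp point (between the pads) lies 3 mm ahead of it; z points along the fingers, y is the direction in which the jaws open and shut (so a half turn about z gives the same grasp; the last joint's range is limited). The gripper opens to 85 mm and grips with 20 to 120 N. Pads are 22 mm wide; open, the fingers measure 114 mm over their backs; the gripper's body (76 mm by 85 mm) begins 54 mm behind the grasp point. The pads swing forward as they close: fully open they stand 13 mm farther back than shut.
Start: joints at [1.06, 0.576, 0.025, 1.437, -0.015, 1.129, -0.057], TCP at [279.428, -614.451, 253.289] pointing down, gripper open.
Joint ranges: [-2.76, 2.76], [-0.34, 2.15], [-1.52, 1.57], [0.19, 2.46], [-1.09, 4.23], [0.17, 1.99], [-2.82, 2.82]. Speed limits (rad/s): [2.22, 2.22, 3.01, 3.01, 3.14, 3.14, 3.14].

## Interface

Orientations are given as a 3x3 rotation matrix whose columns are the frame's x, y, z axes.
In Python, from plant import r gives the robot as it stands.
- The arm moves only by the tool drive_tool, never from a script. Its argument "commands" is a list of rows, each a list of 6 numbers: the shift along the tool's x, y, z normalised to -1 to 1, where 1 is 15 cm, then the turn, a rotation vector about the tool's x, y, z normalised to -1 to 1, where 1 is 180 degrees. In form: [[tx, ty, tz, wx, wy, wz], ...]. A call has 1 to 8 rows; each row is the pose to reach, as a shift and turn from the pose measured when the call began, along the tool's axes at that moment, turning the shorter way round; what a row does not reach only later rows make up. A row lasts 1/12 s, in which the tool goes at most 41.7 mm and 7.16 degrees, less where a joint would pass 70% of its speed; a pose out of reach is approached as far as the arm can. A call with a number of a shift or a turn outside -1 to 1 is refused whole. A call with a gripper value outside its range is refused whole. "fingers" is the opening in per cent of the stroke, from 0 (shut) to 100 (fully open), set as the call begins (left out, the last holds). The fingers move at their own pace and stop on an object; "squeeze" is the grip in N (left out, the last holds). Time passes only in rows, so rows that repeat a pose let the fingers close. It gives the time, the measured TCP pose, the force and the opening at its end, in the units of the state.
- r.sense(): the state, without advancing time (a new reading comes with each control period).
- r.camera(name): name is "side" or "top" or "wrist"; returns a dict with "pixels" (384x512x3 uint8, red, green, blue), "depth" (384x512 float32, mm along the optical axis (not along the pixel's ray), 0 where there is no reading), "fx", "fy", "cx", "cy" (pixels), "R" (3x3) and "t" (3): a world point X has camera coordinates R X + t. Camera axes: x right, y down, z forward; pixel columns grow to the right and rows downward; lengths in mm; the calibration is good to about 2 mm. A picture is of the moment at which its call begins.
- r.finish_job(): hands the job in, once; it reports no verdict.
Trained networks look in a picture, given as the dict that the camera call returned (one of the last four; its "shot" number tells which), for a name from the list of things; names that differ only in an ending like _2 or _b are one class to them, and where a whole thing is asked for, a point or a joint stands for the part that bears it (a point fixed in the world has none). Each returns a list of dicts, best first, with "confidence" (0 to 1); they miss things now and then, are a little off and sometimes report something else, mostly with a low value. They report only what shows in the picture. A call takes as long as a camera call. They do not tell look-alikes from the thing itself.
- r.regions_of(picture, name): "region" (384x512 bool, what is visible of it) and "extent" ([left, top, width, height] in pixels, round what is visible of it).
The state is a dict: "clock": time; "qpos": joint angles; "joint_velocities": joint speeds; "effort": joint torques, N m; "tcp_pos": TCP position; "eef_rot": TCP orientation; "force": force on the tool from outside, world axes, zero at the start; "torque": the same for the moment, N m; "finger_gap": opening from 0.0 (shut) to 1.0 (fully open).
Only numpy, scipy, OpenCV 4.12 (cv2) and the standard library are available. Lean on these libraries where they do the work, as an engineer would, in place of code of your own. Each camera call takes 0.05 s, during which the arm holds its last target. There are 200 camera calls.

## Task

The spare brass doorbell button is stuck behind the row on the hall shelf. First move the dice cup, the torch and the spray can off the shelf so that all three stand on the grey felt mat; only then fetch the button and lower it, without dropping it, right way up into the middle of the orange glass ashtray; after that put the three back on the shelf, each exactly where it stood at the start. Keep them upright throughout, and leave the keyring and the matchbox alone.

Things in the scene. Friction and masses are not known exactly. Their poses are not given: they have to be found in the camera images.
- cup_mid (a point): Dice cup of plain light wood, an open-topped hollow straight cylinder standing mouth up: 62 mm outside diameter, 90 mm high, wall 4 mm, about 130 g. The point is its centre, 45 mm above its foot; z is its upward axis. Which of the three cork rounds it stands on changes from start to start.
- torch_mid (a point): Black pocket torch standing on its wide head, 110 mm high: head 44 mm diameter for the lowest 26 mm, tapering by 36 mm height to a straight 32 mm barrel up to the top; about 180 g. The point is its centre, 55 mm above its foot; z is its upward axis. Stands on one of the three cork rounds, which one changes.
- can_mid (a point): Bare aluminium spray can with a white cap, standing, 104 mm high: straight body 47 mm diameter up to 80 mm, shoulder to 86 mm, cap 36 mm diameter from 86 to 104 mm; about 180 g. The point is its centre, 52 mm above its foot; z is its upward axis. Stands on one of the three cork rounds, which one changes.
- button_mid (a point): Spare brass doorbell button lying right way up on the shelf behind the row (on the side away from the robot): a round drum 40 mm diameter and 20 mm high, with a small step (28 mm diameter, to 23 mm) and a cream push piece (18 mm diameter) on top, 28 mm high in all, about 90 g. The point is its centre, 14 mm above its underside; z is its upward axis.
- shelf: Fixed low shelf of dark teak, 180 (x) by 360 mm (y), its top 24 mm above the table; lip 8 mm thick and 10 mm high along the far (+x) edge. Origin at the centre of its underside, at table height; x points roughly away from the robot. Cork rounds, 74 mm across, flush, at x = -40, y = -100, 0, +100 mm carry cup, torch and can; button, keyring and matchbox lie at about x = +35 mm.
- mat: Fixed grey felt mat on the table to one side of the shelf (left or right, it changes), 300 mm (its x) by 120 mm (its y), 4 mm thick: the side area for the three things. Origin at the centre of its underside, at table height; x points roughly away from the robot.
- ashtray: Fixed heavy round ashtray of orange glass on the table on the other side of the shelf from the mat: 150 mm outside diameter, 24 mm high at the rim, wall 8 mm, flat inner floor about 120 mm diameter and 8 mm above the table. Origin at the centre of its underside, at table height.
- keyring: Bystander: chrome keyring with two flat keys, about 70 by 45 mm, 4 mm thick, lying loose at one end of the back of the shelf. Origin near its middle, on its underside. To be left alone.
- matchbox: Bystander: plain matchbox, 53 by 36 by 15 mm, lying loose at the other end of the back of the shelf. Origin at the centre of its underside. To be left alone.
There are look-alikes about, which are no part of the job. Of the things that look like the part that bears cup_mid, the larger one is meant. Of the things that look like the part that bears can_mid, the smaller one is meant.

How it is judged (in metres and radians):
On the way, in this order (a step that is already met when the one before it is completed fails the run):
1. dice cup, torch and can all stand released and upright on the mat, the button still in its place (angle between each of cup_mid, torch_mid, can_mid's own z axis and vertical below 0.12 rad and contact force between the fingers and cup below 0.1 N and linear speed of each of cup, torch, can below 0.03 m/s and x of cup_mid in the frame of mat between -0.145 and 0.145 m and y of cup_mid in the frame of mat between -0.055 and 0.055 m and z of cup_mid in the frame of mat between 0.041 and 0.057 m and contact force between the fingers and torch below 0.1 N and x of torch_mid in the frame of mat between -0.145 and 0.145 m and y of torch_mid in the frame of mat between -0.055 and 0.055 m and z of torch_mid in the frame of mat between 0.051 and 0.067 m and contact force between the fingers and can below 0.1 N and x of can_mid in the frame of mat between -0.145 and 0.145 m and y of can_mid in the frame of mat between -0.055 and 0.055 m and z of can_mid in the frame of mat between 0.048 and 0.064 m and distance of button_mid from where it was at the start of the episode below 0.015 m), for 0.2 s.
2. the button lies released, right way up in the middle of the ashtray while the three still stand on the mat (horizontal distance between button_mid and ashtray below 0.015 m and z of button_mid in the frame of ashtray between 0.016 and 0.029 m and angle between button_mid's own z axis and vertical below 0.15 rad and contact force between the fingers and button below 0.1 N and linear speed of each of button, cup, torch, can below 0.03 m/s and angle between each of cup_mid, torch_mid, can_mid's own z axis and vertical below 0.12 rad and contact force between the fingers and cup below 0.1 N and x of cup_mid in the frame of mat between -0.145 and 0.145 m and y of cup_mid in the frame of mat between -0.055 and 0.055 m and z of cup_mid in the frame of mat between 0.041 and 0.057 m and contact force between the fingers and torch below 0.1 N and x of torch_mid in the frame of mat between -0.145 and 0.145 m and y of torch_mid in the frame of mat between -0.055 and 0.055 m and z of torch_mid in the frame of mat between 0.051 and 0.067 m and contact force between the fingers and can below 0.1 N and x of can_mid in the frame of mat between -0.145 and 0.145 m and y of can_mid in the frame of mat between -0.055 and 0.055 m and z of can_mid in the frame of mat between 0.048 and 0.064 m), for 0.2 s.
At the end, for the whole second after the job is handed in: The button lies right way up on the ashtray's floor within 15 mm of its middle; dice cup, torch and can stand upright on the shelf, each within 15 mm of where it stood at the start; all released and at rest; keyring and matchbox within 15 mm of their start (horizontal distance between button_mid and ashtray below 0.015 m and z of button_mid in the frame of ashtray between 0.016 and 0.029 m and angle between button_mid's own z axis and vertical below 0.15 rad and contact force between the fingers and button below 0.1 N and linear speed of each of button, cup, torch, can below 0.03 m/s and angle between each of cup_mid, torch_mid, can_mid's own z axis and vertical below 0.12 rad and distance of each of cup_mid, torch_mid, can_mid, keyring, matchbox from where it was at the start of the episode below 0.015 m and contact force between the fingers and cup below 0.1 N and contact force between the fingers and torch below 0.1 N and contact force between the fingers and can below 0.1 N); the robot touches nothing.
It fails at once if the dice cup tipped over (more than 35 degrees) (angle between cup_mid's own z axis and vertical above 0.6 rad).
It fails at once if the torch tipped over (more than 35 degrees) (angle between torch_mid's own z axis and vertical above 0.6 rad).
It fails at once if the can tipped over (more than 35 degrees) (angle between can_mid's own z axis and vertical above 0.6 rad).
It fails at once if the keyring or the matchbox moved by more than 15 mm (distance of any of keyring, matchbox from where it was at the start of the episode above 0.015 m).
It fails at once if the button let go more than 20 mm above the ashtray's floor (horizontal distance between button_mid and ashtray below 0.07 m and z of button_mid in the frame of ashtray above 0.042 m and contact force between the fingers and button below 0.01 N).
It also fails if it takes over 136 s, if anything falls off the work surface, if the arm or the gripper's body presses on something with over 40 N, if the wrist force passes 120 N, or if a joint passes its speed limit or range.

## Working session

There is one attempt and no reset: what is moved stays moved. The work goes in short steps, Python scripts to look and compute and a tool call to move; the robot and the scene stay as the last step left them, time stands still between calls to the robot, and variables do not carry over. Pictures are saved under pics/ and viewed, about 12 in all and at most 16, crops included, and the job is handed in when it is done.

Besides the shell and the picture viewer there is one more tool, called after ">>>" as a command line: name --pt "numbers of a row" for each row, then --argument value for the rest. drive_tool: Moves the arm, as the interface text tells. Scaled input: -1 to 1 covers 15 cm each way for a shift and 180 degrees each way for a turn. Its arguments: {"type":"object","properties":{"commands":{"type":"array","items":{"type":"array","items":{"type":"number","minimum":-1,"maximum":1}}},"fingers":{"type":"number"},"squeeze":{"type":"number"}},"required":["commands"]}

```bash
ls; mkdir -p pics; cat > h.py <<'E'
import numpy as np, cv2
from plant import r
def save(p,n,crop=None,s=1):
    im=p["pixels"][:,:,::-1]
    if crop: x,y,w,h=crop; im=im[y:y+h,x:x+w]
    cv2.imwrite("pics/"+n,cv2.resize(im,None,fx=s,fy=s,interpolation=cv2.INTER_CUBIC))
def pts(p,mask):
    v,u=np.nonzero(mask&(p["depth"]>0)); d=p["depth"][v,u]
    c=np.stack([(u-p["cx"])/p["fx"]*d,(v-p["cy"])/p["fy"]*d,d],1)
    return (c-p["t"])@p["R"]
E
cat > a.py <<'E'
from h import *
s=r.sense(); print(s["clock"],s["tcp_pos"],np.round(s["eef_rot"],3).tolist(),s["finger_gap"])
for cam in ("top","side"):
    p=r.camera(cam); save(p,cam+"0.png",s=1.5)
    for n in "cup_mid torch_mid can_mid button_mid shelf mat ashtray keyring matchbox".split():
        for o in r.regions_of(p,n)[:3]:
            q=pts(p,o["region"])
            if len(q)==0: continue
            z=np.percentile(q[:,2],95); t=q[q[:,2]>z-6]
            print(cam,n,round(o["confidence"],2),o["extent"],"med",np.median(q,0).round(),"top z",round(z),"c",((t.min(0)+t.max(0))/2).round(),"size",np.ptp(t,axis=0).round())
E
python3 a.py
```

```text
pics
0.0 [ 279.27399607 -614.05946834  252.46551899] [[0.91, 0.414, -0.001], [0.414, -0.91, 0.001], [-0.0, -0.002, -1.0]] 0.9988484983349047
top cup_mid 0.82 [298.7, 244.0, 22.2, 21.3] med [ 374. -109.    9.] top z 64 c [ 372. -108.   63.] size [40. 42.  8.]
top cup_mid 0.77 [294.1, 191.4, 28.0, 30.7] med [ 487. -102.   60.] top z 115 c [ 482. -101.  114.] size [61. 60.  9.]
top torch_mid 0.54 [256.6, 193.0, 18.8, 24.1] med [480.  -1. 110.] top z 136 c [488.  -1. 134.] size [31. 30.  8.]
top can_mid 0.81 [210.3, 241.1, 32.2, 27.7] med [356.  86. 134.] top z 139 c [361.  90. 137.] size [46. 44.  9.]
top can_mid 0.66 [217.3, 188.1, 15.7, 29.1] med [484.  96. 111.] top z 130 c [494.  98. 129.] size [34. 32. 10.]
top button_mid 0.36 [106.5, 169.5, 60.1, 62.7] med [493. 325.  10.] top z 26 c [493. 322.  26.] size [149. 148.  13.]
top shelf 0.63 [109.0, 169.5, 57.8, 62.3] med [494. 325.  10.] top z 26 c [493. 322.  27.] size [149. 149.  12.]
top shelf 0.55 [192.4, 149.4, 153.6, 85.2] med [534.  -4.  24.] top z 31 c [530.  -3.  81.] size [196. 365. 111.]
top mat 0.78 [364.9, 158.7, 60.8, 12
[... 991 characters left out ...]
  9.]
side button_mid 0.54 [223.8, 191.3, 13.8, 12.6] med [565.  11.  45.] top z 54 c [567.   5.  53.] size [28. 28. 10.]
side shelf 0.71 [197.5, 155.5, 83.5, 97.3] med [543.  45.  25.] top z 34 c [533.  -8.  67.] size [191. 368.  77.]
side mat 0.59 [225.9, 127.8, 81.4, 22.4] med [ 490. -326.    6.] top z 9 c [ 490. -330.    8.] size [300. 140.   9.]
side ashtray 0.85 [208.1, 272.6, 62.8, 60.0] med [496. 320.  10.] top z 26 c [494. 321.  27.] size [146. 149.  13.]
side keyring 0.55 [234.0, 162.4, 14.6, 8.6] med [ 560. -141.   27.] top z 32 c [ 558. -141.   29.] size [48. 46.  7.]
side matchbox 0.53 [212.3, 221.6, 17.8, 17.8] med [570. 137.  40.] top z 42 c [571. 133.  40.] size [53. 39.  7.]
```

View pics/top0.png

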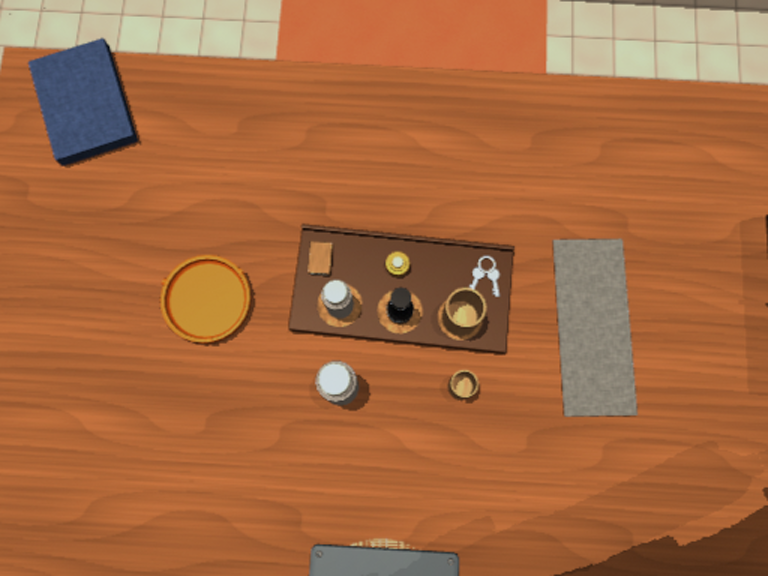

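View pics/side0.png

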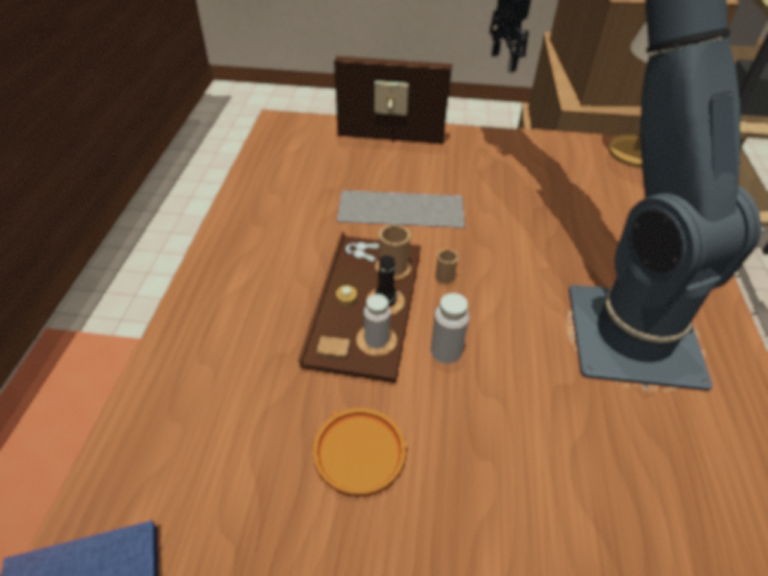

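```bash
cat > b.py <<'E'
from h import *
p=r.camera("top"); save(p,"top1.png",crop=(180,135,180,150),s=4)
q=pts(p,p["depth"]>0)
# mat rectangle, shelf yaw from footprint
import cv2
for n,lo,hi,box in [("mat",2,7,(300,680,-430,-240)),("shelf",20,37,(400,680,-230,230))]:
    m=(q[:,2]>lo)&(q[:,2]<hi)&(q[:,0]>box[0])&(q[:,0]<box[1])&(q[:,1]>box[2])&(q[:,1]<box[3])
    print(n,cv2.minAreaRect(q[m,:2].astype(np.float32)))
for n,c,z in [("cup",(485,-101),105),("torch",(488,-2),128),("can",(494,98),122),("bigcan",(361,90),130),("smallcup",(372,-108),58),("button",(565,6),40)]:
    m=(np.hypot(q[:,0]-c[0],q[:,1]-c[1])<42)&(q[:,2]>z)
    print(n,m.sum(),cv2.minEnclosingCircle(q[m,:2].astype(np.float32)),q[m,2].max().round(1),np.median(q[m],0).round(1))
E
python3 b.py
```

```text
mat ((490.0183410644531, -334.92266845703125), (189.84454345703125, 379.94049072265625), 89.98029327392578)
shelf ((528.2691650390625, -3.111480712890625), (360.2709045410156, 181.21414184570312), 86.91413879394531)
cup 178 ((482.8041687011719, -100.81509399414062), 31.025680541992188) 120.5 [ 483.1 -100.6  113. ]
torch 158 ((487.93023681640625, -1.1273303031921387), 15.95915412902832) 141.0 [487.8  -1.5 134.2]
can 189 ((492.96624755859375, 98.16362762451172), 17.684438705444336) 133.1 [492.9  98.2 127.7]
bigcan 356 ((361.08294677734375, 89.65895080566406), 23.392730712890625) 142.2 [360.7  89.7 136.2]
smallcup 72 ((371.4996643066406, -107.6964340209961), 21.546283721923828) 67.7 [ 371.2 -108.1   62.4]
button 192 ((564.7085571289062, 6.454146385192871), 19.68177032470703) 56.1 [563.3   6.7  46.4]
```

Confusables in top0.png (1.5x pixels):
- **Cups:** the large one on the shelf at (464,312) and a small one at (463,384). I choose the large one on the cork.
- **Cans:** the small one on the shelf at (336,300) and a big one at (336,382). I choose the smaller one on the cork.
- **Torch:** (400,307).
- **Button:** (397,263). The ashtray at (206,298) also scored as a button, but it is far too large.
- **Bystanders and fixtures:** matchbox (320,257), keyring (487,275), mat (595,327). The side view agrees.

Next is the crop check, and I start the approach.

View pics/top1.png

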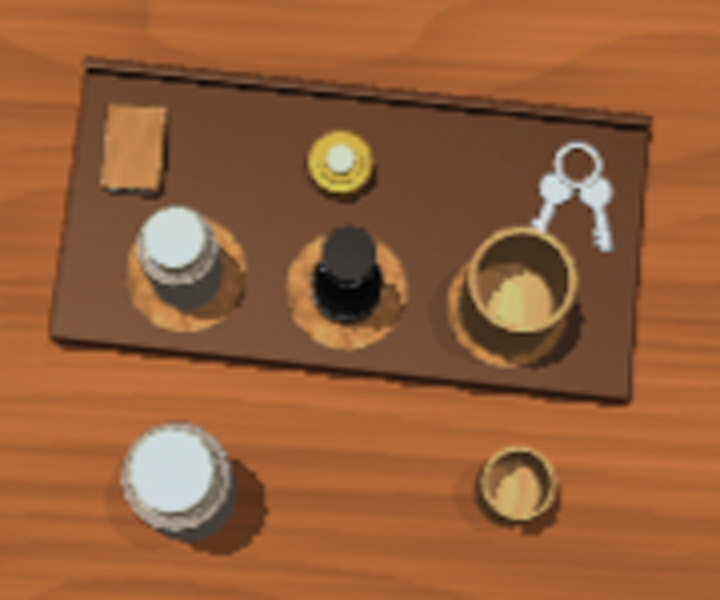

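```bash
cat > c.py <<'E'
from h import *
p=r.camera("top")
o=r.regions_of(p,"mat")[0]; q=pts(p,o["region"])
hsv=cv2.cvtColor(p["pixels"],cv2.COLOR_RGB2HSV); m=(hsv[:,:,1]<60)
l,t,w,h=map(int,o["extent"]); b=np.zeros_like(m); b[t-4:t+h+6,l-4:l+w+6]=1
q=pts(p,cv2.morphologyEx((m&b).astype(np.uint8),cv2.MORPH_OPEN,np.ones((3,3)))>0)
print(cv2.minAreaRect(q[:,:2].astype(np.float32)),q.mean(0))
a=[o for o in r.regions_of(p,"ashtray")][0]; q=pts(p,a["region"]); q=q[q[:,2]>16]
print(cv2.minEnclosingCircle(q[:,:2].astype(np.float32)))
E
python3 c.py
```

```text
((487.2628479003906, -327.31695556640625), (296.6820068359375, 119.39215850830078), 3.629896640777588) [ 482.88440842 -327.19994542    3.90062093]Traceback (most recent call last):
  File "c.py", line 8, in <module>
    a=[o for o in r.regions_of(p,"ashtray")][0]; q=pts(p,a["region"]); q=q[q[:,2]>16]
      ~~~~~~~~~~~~~~~~~~~~~~~~~~~~~~~~~~~~~~^^^
IndexError: list index out of range
```

>>> drive_tool --pt "0.95 -0.9 0 0 0 0.152" --pt "0.95 -0.9 0 0 0 0.152" --pt "0.95 -0.9 0 0 0 0.152" --pt "0.95 -0.9 0 0 0 0.152" --pt "0.95 -0.9 0 0 0 0.152" --pt "0.95 -0.9 0 0 0 0.152" --pt "0.95 -0.9 0 0 0 0.152" --fingers 100 --squeeze 35

```text
clock: 1.78
tcp_pos: [354.6, -431.0, 253.7]
eef_rot: [[0.999, -0.046, 0.001], [-0.046, -0.999, 0.0], [0.001, -0.0, -1.0]]
force: [-1.5, -0.2, -0.5]
finger_gap: 0.999
```

The crop confirms it: the large wooden cup is at the right on its cork, the torch is in the middle, the small can is at the left, and the button is behind the torch.

>>> drive_tool --pt "0.1 -0.25 0 0 0 0" --pt "0.2 -0.5 0 0 0 0" --pt "0.3 -0.75 0 0 0 0" --pt "0.4 -1 0 0 0 0" --pt "0.4 -1 0 0 0 0"

```text
clock: 2.2
tcp_pos: [425.2, -277.6, 253.8]
eef_rot: [[0.999, -0.038, 0.003], [-0.038, -0.999, 0.003], [0.002, -0.003, -1.0]]
force: [0.9, 0.4, -0.5]
finger_gap: 1.002
```

>>> drive_tool --pt "0.1 -0.25 0.1 0 0 0" --pt "0.2 -0.5 0.2 0 0 0" --pt "0.3 -0.75 0.3 0 0 0" --pt "0.35 -1 0.4 0 0 0" --pt "0.35 -1 0.4 0 0 0"

```text
clock: 2.62
tcp_pos: [484.8, -124.6, 192.5]
eef_rot: [[0.999, -0.033, 0.001], [-0.033, -0.999, 0.006], [0.001, -0.006, -1.0]]
force: [0.3, 0.3, 0.3]
finger_gap: 0.998
```

>>> drive_tool --pt "0 -0.237 0.16 0 0 0" --pt "0 -0.237 0.16 0 0 0" --pt "0 -0.237 0.16 0 0 0"

```text
clock: 2.87
tcp_pos: [485.8, -87.8, 167.4]
eef_rot: [[1.0, -0.03, -0.001], [-0.03, -1.0, 0.007], [-0.002, -0.007, -1.0]]
force: [0.3, -0.5, -0.1]
finger_gap: 1.002
```

>>> drive_tool --pt "-0.02 0.09 0 -0.002 0 0.005" --pt "-0.02 0.09 0.0 -0.002 0 0.005" --pt "-0.02 0.09 0.15 -0.002 0 0.005" --pt "-0.02 0.09 0.3 -0.002 0 0.005" --pt "-0.02 0.09 0.47 -0.002 0 0.005" --pt "-0.02 0.09 0.47 -0.002 0 0.005" --pt "-0.02 0.09 0.47 -0.002 0 0.005"

```text
clock: 3.45
tcp_pos: [481.6, -102.5, 96.8]
eef_rot: [[0.999, -0.048, -0.003], [-0.048, -0.999, -0.0], [-0.003, 0.0, -1.0]]
force: [0.1, 0.4, 1.0]
finger_gap: 0.996
```

>>> drive_tool --pt "0 0 0 0 0 0" --pt "0 0 0 0 0 0" --pt "0 0 0 0 0 0" --pt "0 0 0 0 0 0" --pt "0 0 0 0 0 0" --pt "0 0 0 0 0 0" --fingers 0

```text
clock: 3.95
tcp_pos: [482.4, -103.5, 98.5]
eef_rot: [[0.999, -0.049, -0.001], [-0.049, -0.999, -0.001], [-0.001, 0.001, -1.0]]
force: [-0.5, -1.6, 6.0]
finger_gap: 0.716
```

>>> drive_tool --pt "0 0 -0.1 0 0 0" --pt "0 0 -0.25 0 0 0" --pt "0 0 -0.4 0 0 0" --pt "0.05 0.15 -0.45 0 0 0" --pt "0.15 0.3 -0.45 0 0 0" --pt "0.25 0.5 -0.45 0 0 0" --pt "0.37 0.7 -0.45 0 0 0" --pt "0.37 0.7 -0.45 0 0 0"

```text
clock: 4.62
tcp_pos: [535.0, -218.3, 167.8]
eef_rot: [[0.998, -0.055, 0.004], [-0.055, -0.998, -0.006], [0.004, 0.006, -1.0]]
force: [0.2, -0.6, -1.1]
finger_gap: 0.721
```

>>> drive_tool --pt "0.1 0.2 0 0 0 0" --pt "0.2 0.4 0 0 0 0" --pt "0.3 0.6 0 0 0 0" --pt "0.37 0.7 0 0 0 0" --pt "0.37 0.7 0 0 0 0" --pt "0.37 0.7 0 0 0 0"

```text
clock: 5.12
tcp_pos: [584.4, -327.2, 169.2]
eef_rot: [[0.998, -0.057, 0.004], [-0.057, -0.998, -0.007], [0.004, 0.007, -1.0]]
force: [-1.4, 1.0, -2.6]
finger_gap: 0.72
```

>>> drive_tool --pt "-0.01 -0.03 0.15 0.002 -0.001 0.003" --pt "-0.01 -0.03 0.3 0.002 -0.001 0.003" --pt "-0.01 -0.03 0.45 0.002 -0.001 0.003" --pt "-0.01 -0.03 0.54 0.002 -0.001 0.003" --pt "-0.01 -0.03 0.58 0.002 -0.001 0.003" --pt "-0.01 -0.03 0.595 0.002 -0.001 0.003" --pt "-0.01 -0.03 0.595 0.002 -0.001 0.003"

```text
clock: 5.7
tcp_pos: [583.6, -322.5, 80.4]
eef_rot: [[0.998, -0.065, 0.001], [-0.065, -0.998, -0.0], [0.001, 0.0, -1.0]]
force: [0.3, 0.7, -1.0]
finger_gap: 0.716
```

>>> drive_tool --pt "0 0 0 0 0 0" --pt "0 0 0 0 0 0"

```text
clock: 5.87
tcp_pos: [584.3, -322.5, 81.8]
eef_rot: [[0.998, -0.065, 0.003], [-0.065, -0.998, -0.001], [0.003, 0.001, -1.0]]
force: [0.4, 0.2, -1.3]
finger_gap: 0.717
```

>>> drive_tool --pt "0 0 0.015 0 0 0" --pt "0 0 0.025 0 0 0" --pt "0 0 0.025 0 0 0" --pt "0 0 0.025 0 0 0"

```text
clock: 6.2
tcp_pos: [584.9, -322.7, 78.7]
eef_rot: [[0.998, -0.065, 0.005], [-0.065, -0.998, -0.001], [0.005, 0.001, -1.0]]
force: [1.3, 1.4, 3.4]
finger_gap: 0.715
```

>>> drive_tool --pt "0 0 0 0 0 0" --pt "0 0 0 0 0 0" --pt "0 0 0 0 0 0" --pt "0 0 0 0 0 0" --pt "0 0 0 0 0 0" --fingers 100

```text
clock: 6.62
tcp_pos: [584.8, -322.7, 78.6]
eef_rot: [[0.998, -0.065, 0.004], [-0.065, -0.998, -0.001], [0.005, 0.001, -1.0]]
force: [-0.1, -0.4, 0.4]
finger_gap: 1.0
```

>>> drive_tool --pt "0 0 -0.1 0 0 0" --pt "0 0 -0.3 0 0 0" --pt "0 0 -0.5 0 0 0" --pt "-0.1 -0.2 -0.6 0 0 0" --pt "-0.2 -0.4 -0.6 0 0 0" --pt "-0.3 -0.6 -0.6 0 0 0" --pt "-0.35 -0.8 -0.6 0 0 0" --pt "-0.35 -1 -0.6 0 0 0"

```text
clock: 7.28
tcp_pos: [539.7, -168.6, 168.5]
eef_rot: [[0.998, -0.066, 0.003], [-0.066, -0.998, -0.001], [0.004, 0.001, -1.0]]
force: [1.0, -0.5, -0.7]
finger_gap: 1.002
```

>>> drive_tool --pt "-0.1 -0.2 0 0 0 0" --pt "-0.2 -0.5 0 0 0 0" --pt "-0.3 -0.75 0 0 0 0" --pt "-0.35 -0.9 0 0 0 0" --pt "-0.35 -1 0 0 0 0" --pt "-0.35 -1 0 0 0 0"

```text
clock: 7.78
tcp_pos: [497.1, -11.1, 168.3]
eef_rot: [[0.998, -0.061, 0.004], [-0.061, -0.998, 0.0], [0.004, -0.001, -1.0]]
force: [0.1, 0.6, -0.2]
finger_gap: 1.001
```

>>> drive_tool --pt "-0.065 -0.06 0 0 -0.001 -0.004" --pt "-0.065 -0.06 0.0 0 -0.001 -0.004" --pt "-0.065 -0.06 0.15 0 -0.001 -0.004" --pt "-0.065 -0.06 0.3 0 -0.001 -0.004" --pt "-0.065 -0.06 0.36 0 -0.001 -0.004" --pt "-0.065 -0.06 0.36 0 -0.001 -0.004"

```text
clock: 8.28
tcp_pos: [487.0, -2.5, 112.7]
eef_rot: [[0.999, -0.049, -0.003], [-0.049, -0.999, -0.0], [-0.003, 0.0, -1.0]]
force: [-0.1, 0.2, 0.2]
finger_gap: 1.001
```

>>> drive_tool --pt "0 0 0 0 0 0" --pt "0 0 0 0 0 0" --pt "0 0 0 0 0 0" --pt "0 0 0 0 0 0" --pt "0 0 0 0 0 0" --pt "0 0 0 0 0 0" --pt "0 0 0 0 0 0" --pt "0 0 0 0 0 0" --fingers 0

```text
clock: 8.95
tcp_pos: [487.4, -2.6, 113.4]
eef_rot: [[0.999, -0.049, -0.002], [-0.049, -0.999, -0.0], [-0.002, 0.0, -1.0]]
force: [-1.0, -0.4, 4.9]
finger_gap: 0.361
```

>>> drive_tool --pt "0 0 -0.1 0 0 0" --pt "0 0 -0.25 0 0 0" --pt "0 0 -0.4 0 0 0" --pt "0 0.15 -0.45 0 0 0" --pt "0.03 0.35 -0.45 0 0 0" --pt "0.03 0.55 -0.45 0 0 0" --pt "0.04 0.75 -0.45 0 0 0" --pt "0.04 0.75 -0.45 0 0 0"

```text
clock: 9.62
tcp_pos: [487.2, -121.8, 181.4]
eef_rot: [[0.998, -0.056, -0.001], [-0.056, -0.998, -0.004], [-0.001, 0.004, -1.0]]
force: [-0.6, -0.3, -2.5]
finger_gap: 0.358
```

>>> drive_tool --pt "0.01 0.2 0 0 0 0" --pt "0.02 0.4 0 0 0 0" --pt "0.03 0.6 0 0 0 0" --pt "0.04 0.8 0 0 0 0" --pt "0.04 0.8 0 0 0 0"

```text
clock: 10.03
tcp_pos: [485.2, -248.7, 182.2]
eef_rot: [[0.998, -0.064, -0.001], [-0.064, -0.998, -0.007], [-0.0, 0.008, -1.0]]
force: [0.0, -1.0, -1.7]
finger_gap: 0.36
```

>>> drive_tool --pt "0.01 0.2 0 0 0 0" --pt "0.02 0.4 0 0 0 0" --pt "0.025 0.57 0 0 0 0" --pt "0.025 0.57 0 0 0 0" --pt "0.025 0.57 0 0 0 0"

```text
clock: 10.45
tcp_pos: [482.8, -335.5, 182.7]
eef_rot: [[0.998, -0.067, -0.001], [-0.067, -0.998, -0.008], [-0.001, 0.008, -1.0]]
force: [-0.4, 1.1, -1.8]
finger_gap: 0.354
```

>>> drive_tool --pt "0.02 -0.05 0.15 0.0025 0 -0.005" --pt "0.02 -0.05 0.3 0.0025 0 -0.005" --pt "0.02 -0.05 0.45 0.0025 0 -0.005" --pt "0.02 -0.05 0.54 0.0025 0 -0.005" --pt "0.02 -0.05 0.57 0.0025 0 -0.005" --pt "0.02 -0.05 0.585 0.0025 0 -0.005" --pt "0.02 -0.05 0.585 0.0025 0 -0.005"

```text
clock: 11.03
tcp_pos: [486.5, -328.1, 95.1]
eef_rot: [[0.999, -0.05, -0.001], [-0.05, -0.999, 0.0], [-0.001, -0.0, -1.0]]
force: [0.1, -0.2, -1.0]
finger_gap: 0.358
```

>>> drive_tool --pt "0 0 0 0 0 0" --pt "0 0 0 0 0 0"

```text
clock: 11.2
tcp_pos: [487.2, -328.0, 96.2]
eef_rot: [[0.999, -0.05, 0.001], [-0.05, -0.999, -0.0], [0.001, 0.0, -1.0]]
force: [-0.5, -0.2, -1.9]
finger_gap: 0.355
```

>>> drive_tool --pt "0 0 0.015 0 0 0" --pt "0 0 0.022 0 0 0" --pt "0 0 0.022 0 0 0" --pt "0 0 0.022 0 0 0"

```text
clock: 11.53
tcp_pos: [487.8, -328.3, 93.6]
eef_rot: [[0.999, -0.05, 0.002], [-0.05, -0.999, -0.001], [0.002, 0.001, -1.0]]
force: [1.0, -0.2, 3.4]
finger_gap: 0.354
```

>>> drive_tool --pt "0 0 0 0 0 0" --pt "0 0 0 0 0 0" --pt "0 0 0 0 0 0" --pt "0 0 0 0 0 0" --pt "0 0 0 0 0 0" --pt "0 0 0 0 0 0" --fingers 100

```text
clock: 12.03
tcp_pos: [487.7, -328.2, 93.4]
eef_rot: [[0.999, -0.05, 0.002], [-0.05, -0.999, -0.001], [0.002, 0.001, -1.0]]
force: [-0.9, -0.8, -0.2]
finger_gap: 1.002
```

>>> drive_tool --pt "0 0 -0.15 0 0 0" --pt "0 0 -0.4 0 0 0" --pt "0 0 -0.55 0 0 0" --pt "0 -0.2 -0.55 0 0 0" --pt "-0.02 -0.4 -0.55 0 0 0" --pt "-0.02 -0.6 -0.55 0 0 0" --pt "-0.03 -0.8 -0.55 0 0 0" --pt "-0.03 -0.95 -0.55 0 0 0"

```text
clock: 12.7
tcp_pos: [489.8, -183.0, 175.9]
eef_rot: [[0.999, -0.048, 0.002], [-0.048, -0.999, 0.0], [0.002, -0.0, -1.0]]
force: [0.5, 0.9, -0.9]
finger_gap: 1.001
```

>>> drive_tool --pt "-0.01 -0.2 0 0 0 0" --pt "-0.02 -0.45 0 0 0 0" --pt "-0.02 -0.7 0 0 0 0" --pt "-0.03 -0.95 0 0 0 0" --pt "-0.03 -0.95 0 0 0 0"

```text
clock: 13.12
tcp_pos: [492.5, -32.2, 175.9]
eef_rot: [[0.999, -0.039, 0.002], [-0.039, -0.999, 0.004], [0.002, -0.004, -1.0]]
force: [-0.6, 0.9, -0.1]
finger_gap: 1.0
```

>>> drive_tool --pt "-0.01 -0.2 0 0 0 0" --pt "-0.02 -0.45 0 0 0 0" --pt "-0.02 -0.7 0 0 0 0" --pt "-0.03 -0.87 0 0 0 0" --pt "-0.03 -0.87 0 0 0 0" --pt "-0.03 -0.87 0 0 0 0"

```text
clock: 13.62
tcp_pos: [492.9, 99.8, 176.4]
eef_rot: [[0.999, -0.035, 0.002], [-0.035, -0.999, 0.004], [0.002, -0.004, -1.0]]
force: [0.1, -0.1, -0.8]
finger_gap: 1.0
```

>>> drive_tool --pt "0 0.01 0 -0.001 -0.001 0.004" --pt "0 0.01 0.15 -0.001 -0.001 0.004" --pt "0 0.01 0.3 -0.001 -0.001 0.004" --pt "0 0.01 0.45 -0.001 -0.001 0.004" --pt "0 0.01 0.57 -0.001 -0.001 0.004" --pt "0 0.01 0.58 -0.001 -0.001 0.004" --pt "0 0.01 0.58 -0.001 -0.001 0.004"

```text
clock: 14.2
tcp_pos: [492.6, 97.0, 88.8]
eef_rot: [[0.999, -0.05, -0.004], [-0.05, -0.999, -0.0], [-0.004, 0.0, -1.0]]
force: [-0.2, -0.6, -0.6]
finger_gap: 1.001
```

>>> drive_tool --pt "0 0 0 0 0 0" --pt "0 0 0 0 0 0" --pt "0 0 0 0 0 0" --pt "0 0 0 0 0 0" --pt "0 0 0 0 0 0" --pt "0 0 0 0 0 0" --pt "0 0 0 0 0 0" --fingers 0

```text
clock: 14.78
tcp_pos: [493.2, 96.9, 89.9]
eef_rot: [[0.999, -0.05, -0.002], [-0.05, -0.999, 0.0], [-0.002, -0.0, -1.0]]
force: [-1.1, -0.8, 5.7]
finger_gap: 0.538
```

>>> drive_tool --pt "0 0 -0.1 0 0 0" --pt "0 0 -0.25 0 0 0" --pt "0 0 -0.4 0 0 0" --pt "0 0.15 -0.5 0 0 0" --pt "0 0.35 -0.5 0 0 0" --pt "0 0.55 -0.5 0 0 0" --pt "0 0.75 -0.5 0 0 0" --pt "0 0.85 -0.5 0 0 0"

```text
clock: 15.45
tcp_pos: [486.2, -34.2, 165.6]
eef_rot: [[0.999, -0.053, -0.001], [-0.053, -0.999, -0.001], [-0.001, 0.001, -1.0]]
force: [-0.0, 0.1, -1.6]
finger_gap: 0.543
```

>>> drive_tool --pt "-0.03 0.2 0 0 0 0" --pt "-0.06 0.4 0 0 0 0" --pt "-0.1 0.6 0 0 0 0" --pt "-0.13 0.8 0 0 0 0" --pt "-0.15 0.95 0 0 0 0"

```text
clock: 15.87
tcp_pos: [455.1, -177.9, 166.4]
eef_rot: [[0.998, -0.055, -0.001], [-0.055, -0.998, -0.002], [-0.001, 0.002, -1.0]]
force: [-0.5, -0.7, -2.6]
finger_gap: 0.533
```

>>> drive_tool --pt "-0.05 0.2 0 0 0 0" --pt "-0.12 0.4 0 0 0 0" --pt "-0.2 0.6 0 0 0 0" --pt "-0.3 0.8 0 0 0 0" --pt "-0.36 0.95 0 0 0 0" --pt "-0.36 0.95 0 0 0 0" --pt "-0.36 0.95 0 0 0 0"

```text
clock: 16.45
tcp_pos: [392.4, -318.4, 167.2]
eef_rot: [[0.998, -0.059, -0.001], [-0.059, -0.998, -0.003], [-0.001, 0.003, -1.0]]
force: [1.0, 0.9, -1.9]
finger_gap: 0.535
```

>>> drive_tool --pt "0 0.08 0.1 0.001 0 -0.002" --pt "0 0.09 0.3 0.001 0 -0.002" --pt "0 0.09 0.45 0.001 0 -0.002" --pt "0 0.09 0.56 0.001 0 -0.002" --pt "0 0.09 0.61 0.001 0 -0.002" --pt "0 0.09 0.63 0.001 0 -0.002" --pt "0 0.09 0.63 0.001 0 -0.002"

```text
clock: 17.03
tcp_pos: [392.1, -331.4, 72.7]
eef_rot: [[0.999, -0.051, -0.001], [-0.051, -0.999, 0.001], [-0.001, -0.001, -1.0]]
force: [0.2, -0.9, -2.1]
finger_gap: 0.536
```

>>> drive_tool --pt "0 0 0 0 0 0" --pt "0 0 0 0 0 0"

```text
clock: 17.2
tcp_pos: [392.9, -331.4, 73.7]
eef_rot: [[0.999, -0.05, 0.001], [-0.05, -0.999, 0.0], [0.001, -0.0, -1.0]]
force: [0.7, -0.4, -2.3]
finger_gap: 0.537
```

>>> drive_tool --pt "0 0 0.015 0 0 0" --pt "0 0 0.028 0 0 0" --pt "0 0 0.028 0 0 0" --pt "0 0 0.028 0 0 0"

```text
clock: 17.53
tcp_pos: [393.4, -331.7, 70.0]
eef_rot: [[0.999, -0.05, 0.002], [-0.05, -0.999, -0.001], [0.002, 0.001, -1.0]]
force: [0.2, 0.5, 3.3]
finger_gap: 0.535
```

>>> drive_tool --pt "0 0 0 0 0 0" --pt "0 0 0 0 0 0" --pt "0 0 0 0 0 0" --pt "0 0 0 0 0 0" --pt "0 0 0 0 0 0" --pt "0 0 0 0 0 0" --fingers 100

```text
clock: 18.03
tcp_pos: [393.4, -331.7, 69.9]
eef_rot: [[0.999, -0.05, 0.002], [-0.05, -0.999, -0.001], [0.002, 0.0, -1.0]]
force: [0.8, -0.2, -0.3]
finger_gap: 1.003
```

>>> drive_tool --pt "0 0 -0.15 0 0 0" --pt "0 0 -0.4 0 0 0" --pt "0 0 -0.65 0 0 0" --pt "0.1 -0.2 -0.65 0 0 0" --pt "0.2 -0.4 -0.65 0 0 0" --pt "0.3 -0.6 -0.65 0 0 0" --pt "0.35 -0.8 -0.65 0 0 0" --pt "0.4 -0.95 -0.65 0 0 0"

```text
clock: 18.7
tcp_pos: [460.9, -189.6, 167.5]
eef_rot: [[0.999, -0.049, 0.002], [-0.049, -0.999, 0.0], [0.002, -0.0, -1.0]]
force: [1.1, -0.8, -1.1]
finger_gap: 1.005
```

>>> drive_tool --pt "0.1 -0.2 0 0 0 0" --pt "0.2 -0.4 0 0 0 0" --pt "0.3 -0.6 0 0 0 0" --pt "0.4 -0.8 0 0 0 0" --pt "0.4 -0.8 0 0 0 0" --pt "0.4 -0.8 0 0 0 0"

```text
clock: 19.2
tcp_pos: [527.4, -70.4, 167.4]
eef_rot: [[0.999, -0.044, 0.002], [-0.044, -0.999, 0.001], [0.002, -0.001, -1.0]]
force: [0.4, -0.3, 1.0]
finger_gap: 0.999
```

```bash
cat > d.py <<'E'
from h import *
s=r.sense(); print(s["clock"],s["tcp_pos"].round(1) if hasattr(s["tcp_pos"],"round") else s["tcp_pos"])
p=r.camera("top"); w=r.camera("wrist")
im=np.hstack([cv2.resize(x["pixels"][:,:,::-1],(400,300)) for x in (p,w)]); cv2.imwrite("pics/d.png",im)
for P,n in ((p,"button_mid"),(w,"button_mid"),(p,"ashtray")):
    for o in r.regions_of(P,n)[:2]:
        q=pts(P,o["region"]); print(n,round(o["confidence"],2),o["extent"],len(q) and np.median(q,0).round(1))
        if n=="button_mid": t=q[q[:,2]>38]
        else: t=q[q[:,2]>15]
        if len(t)>5: print(cv2.minEnclosingCircle(t[:,:2].astype(np.float32)))
q=pts(p,p["depth"]>0)
for n,c,z in [("cup",(585,-323),85),("torch",(487,-328),108),("can",(393,-332),102)]:
    m=(np.hypot(q[:,0]-c[0],q[:,1]-c[1])<42)&(q[:,2]>z)&(q[:,2]<125)
    if m.any(): print(n,m.sum(),cv2.minEnclosingCircle(q[m,:2].astype(np.float32)),q[m,2].max().round(1))
E
python3 d.py
```

```text
19.2 [527.4 -70.4 167.4]
button_mid 0.42 [255.5, 168.0, 14.3, 15.1] [558.5  12.4  46.2]
((563.9757690429688, 7.718299388885498), 18.75990104675293)
button_mid 0.89 [125.3, 116.8, 55.4, 52.7] [568.8   1.1  45.8]
((567.3302612304688, 4.337900161743164), 19.977848052978516)
ashtray 0.79 [106.0, 169.4, 61.8, 62.6] [494.  325.7   9.5]
((492.3607482910156, 322.60565185546875), 76.3601303100586)
cup 184 ((586.1533203125, -320.1336975097656), 31.37815284729004) 99.2
torch 158 ((488.43096923828125, -325.9060363769531), 16.230012893676758) 120.2
can 202 ((393.5359802246094, -329.05267333984375), 18.74980354309082) 112.1
```

View pics/d.png

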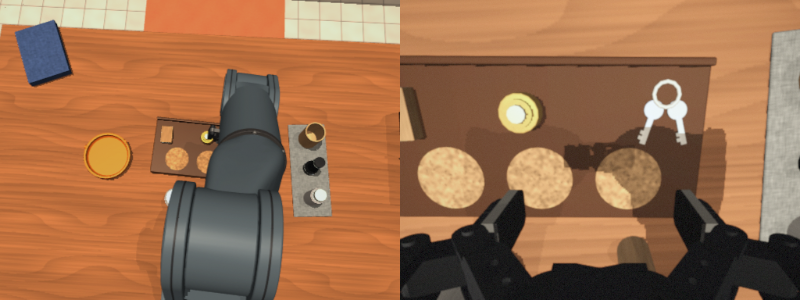

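The picture shows cup, torch and can upright on the mat at (309,133), (313,165) and (317,197), with the button still in place. The top camera reads about 1 mm high in x and 2.5 mm high in y against the known placements, so I correct for that. Next I move over the button.

>>> drive_tool --pt "0.1 -0.25 0 0 0 0" --pt "0.232 -0.508 0.1 0 0 0" --pt "0.232 -0.508 0.3 0 0 0.002" --pt "0.232 -0.508 0.45 0 0 0.002" --pt "0.232 -0.508 0.55 0 0 0.002" --pt "0.232 -0.508 0.55 0 0 0.002" --fingers 75

```text
clock: 19.95
tcp_pos: [562.9, -0.6, 82.4]
eef_rot: [[0.998, -0.058, -0.004], [-0.058, -0.998, -0.001], [-0.003, 0.001, -1.0]]
force: [0.1, -0.1, 0.3]
finger_gap: 0.752
```

```bash
cat > e.py <<'E'
from h import *
s=r.sense(); print(s["clock"],s["tcp_pos"],np.round(s["eef_rot"],3).tolist())
w=r.camera("wrist"); save(w,"e.png",s=1.2)
for o in r.regions_of(w,"button_mid")[:2]:
    q=pts(w,o["region"]); t=q[(q[:,2]>38)]; print(round(o["confidence"],2),o["extent"],cv2.minEnclosingCircle(t[:,:2].astype(np.float32)),np.median(t,0))
E
python3 e.py
```

```text
19.95 [562.85718406  -0.56580635  82.38031385] [[0.998, -0.058, -0.004], [-0.058, -0.998, -0.001], [-0.003, 0.001, -1.0]]
0.62 [206.9, 182.8, 73.5, 74.9] ((567.6158447265625, 4.876555442810059), 19.881145477294922) [570.95583145   4.38526713  46.80844248]
```

View pics/e.png

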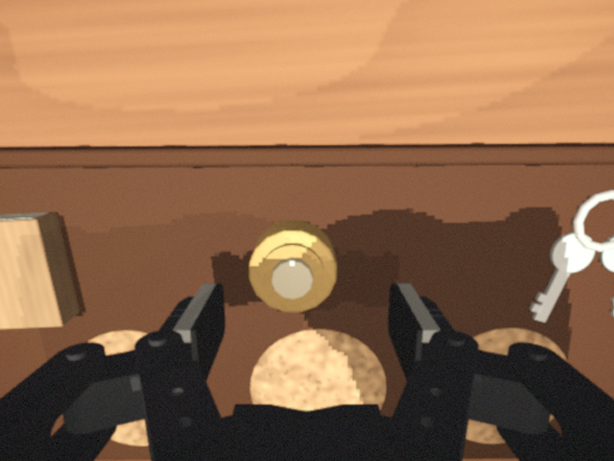

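The button at (293,265) lies between the jaws, about 5 mm left of centre. I correct for that and descend.

>>> drive_tool --pt "0.022 -0.035 0 0 -0.001 -0.003" --pt "0.022 -0.035 0.05 0 -0.001 -0.003" --pt "0.022 -0.035 0.13 0 -0.001 -0.003" --pt "0.022 -0.035 0.19 0 -0.001 -0.003" --pt "0.022 -0.035 0.215 0 -0.001 -0.003" --pt "0.022 -0.035 0.215 0 -0.001 -0.003"

```text
clock: 20.55
tcp_pos: [567.8, 4.3, 52.4]
eef_rot: [[0.999, -0.049, -0.004], [-0.049, -0.999, -0.0], [-0.004, 0.001, -1.0]]
force: [-0.7, -0.9, -0.0]
finger_gap: 0.748
```

>>> drive_tool --pt "0 0 0 0 0 0" --pt "0 0 0 0 0 0"

```text
clock: 20.72
tcp_pos: [568.0, 4.3, 52.7]
eef_rot: [[0.999, -0.049, -0.003], [-0.049, -0.999, -0.0], [-0.003, 0.001, -1.0]]
force: [-0.5, 0.1, -0.2]
finger_gap: 0.754
```

>>> drive_tool --pt "-0.005 0 0.015 0 -0.001 0" --pt "-0.005 0 0.024 0 -0.001 0" --pt "-0.005 0 0.024 0 -0.001 0"

```text
clock: 20.97
tcp_pos: [567.2, 4.3, 49.0]
eef_rot: [[0.999, -0.049, -0.006], [-0.049, -0.999, -0.0], [-0.006, 0.001, -1.0]]
force: [0.0, 0.2, 0.4]
finger_gap: 0.747
```

>>> drive_tool --pt "0 0 0 0 0 0" --pt "0 0 0 0 0 0" --pt "0 0 0 0 0 0" --pt "0 0 0 0 0 0" --pt "0 0 0 0 0 0" --pt "0 0 0 0 0 0" --fingers 0

```text
clock: 21.47
tcp_pos: [567.3, 4.3, 49.3]
eef_rot: [[0.999, -0.049, -0.006], [-0.049, -0.999, -0.0], [-0.006, 0.001, -1.0]]
force: [-1.2, 0.4, 6.7]
finger_gap: 0.451
```

>>> drive_tool --pt "0 0 -0.03 0 0 0" --pt "0 0 -0.1 0 0 0" --pt "0 0 -0.2 0 0 0" --pt "0 0 -0.35 0 0 0" --pt "0 0 -0.5 0 0 0" --pt "0 0 -0.5 0 0 0"

```text
clock: 21.97
tcp_pos: [569.9, 4.2, 128.9]
eef_rot: [[0.999, -0.05, 0.0], [-0.05, -0.999, 0.0], [0.0, -0.0, -1.0]]
force: [0.6, -0.0, -0.1]
finger_gap: 0.449
```

>>> drive_tool --pt "-0.05 -0.2 0 0 0 0" --pt "-0.1 -0.4 0 0 0 0" --pt "-0.16 -0.6 0 0 0 0" --pt "-0.22 -0.8 0 0 0 0" --pt "-0.26 -0.95 0 0 0 0"

```text
clock: 22.38
tcp_pos: [537.0, 151.4, 129.3]
eef_rot: [[0.999, -0.048, 0.0], [-0.048, -0.999, 0.001], [0.0, -0.001, -1.0]]
force: [-0.0, -0.1, -0.5]
finger_gap: 0.452
```

>>> drive_tool --pt "-0.05 -0.2 0 0 0 0" --pt "-0.1 -0.4 0 0 0 0" --pt "-0.16 -0.6 0 0 0 0" --pt "-0.22 -0.8 0 0 0 0" --pt "-0.3 -1 0 0 0 0" --pt "-0.3 -1 0 0 0 0" --pt "-0.3 -1 0 0 0 0"

```text
clock: 22.97
tcp_pos: [498.0, 305.8, 129.6]
eef_rot: [[0.999, -0.043, -0.0], [-0.043, -0.999, 0.002], [-0.0, -0.002, -1.0]]
force: [0.4, -0.7, -0.2]
finger_gap: 0.452
```

```bash
cat > f.py <<'E'
from h import *
s=r.sense(); print(s["clock"],s["tcp_pos"],np.round(s["eef_rot"],3).tolist(),s["finger_gap"])
w=r.camera("wrist"); p=r.camera("side"); cv2.imwrite("pics/f.png",np.hstack([cv2.resize(x["pixels"][:,:,::-1],(400,300)) for x in (w,p)]))
for P in (w,p):
  for o in r.regions_of(P,"ashtray")[:1]:
    q=pts(P,o["region"]); t=q[(q[:,2]>15)&(q[:,2]<32)]; print(round(o["confidence"],2),o["extent"],cv2.minEnclosingCircle(t[:,:2].astype(np.float32)))
E
python3 f.py
```

```text
22.9667 [497.96174438 305.81822681 129.59395008] [[0.999, -0.043, -0.0], [-0.043, -0.999, 0.002], [-0.0, -0.002, -1.0]] 0.45235062441502133
0.84 [129.1, 98.7, 208.9, 194.4] ((496.1834716796875, 321.2556457519531), 75.93309020996094)
0.55 [206.4, 276.2, 63.1, 55.3] ((495.2967529296875, 320.7041320800781), 75.9535140991211)
```

View pics/f.png

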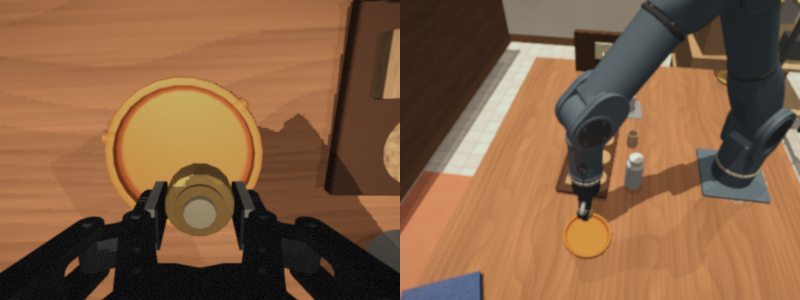

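The wrist view shows the button held between the pads at (200,195), with the ashtray below at (183,145). Now I centre and lower.

>>> drive_tool --pt "-0.024 -0.097 0 -0.001 0 0" --pt "-0.024 -0.097 0.15 -0.001 0 0" --pt "-0.024 -0.097 0.3 -0.001 0 0" --pt "-0.024 -0.097 0.45 -0.001 0 0" --pt "-0.024 -0.097 0.55 -0.001 0 0" --pt "-0.024 -0.097 0.6 -0.001 0 0" --pt "-0.024 -0.097 0.6 -0.001 0 0"

```text
clock: 23.75
tcp_pos: [496.4, 316.0, 38.2]
eef_rot: [[0.999, -0.05, -0.002], [-0.05, -0.999, -0.004], [-0.002, 0.004, -1.0]]
force: [0.3, 0.0, -0.4]
finger_gap: 0.451
```

>>> drive_tool --pt "0 0 0 0 0 0" --pt "0 0 0 0 0 0"

```text
clock: 23.92
tcp_pos: [496.9, 316.3, 39.0]
eef_rot: [[0.999, -0.051, -0.001], [-0.051, -0.999, -0.004], [-0.001, 0.004, -1.0]]
force: [0.5, -0.1, -1.0]
finger_gap: 0.45
```

>>> drive_tool --pt "-0.015 -0.027 0.01 0.001 0 0" --pt "-0.015 -0.027 0.025 0.001 0 0" --pt "-0.015 -0.027 0.037 0.001 0 0" --pt "-0.015 -0.027 0.037 0.001 0 0" --pt "-0.015 -0.027 0.037 0.001 0 0"

```text
clock: 24.33
tcp_pos: [494.9, 320.5, 33.5]
eef_rot: [[0.999, -0.051, -0.001], [-0.051, -0.999, -0.0], [-0.001, 0.0, -1.0]]
force: [-0.4, -0.2, -1.3]
finger_gap: 0.454
```

>>> drive_tool --pt "0 0 0.009 0 0 0" --pt "0 0 0.009 0 0 0" --pt "0 0 0.009 0 0 0"

```text
clock: 24.58
tcp_pos: [495.0, 320.4, 33.3]
eef_rot: [[0.999, -0.051, -0.001], [-0.051, -0.999, 0.0], [-0.001, -0.0, -1.0]]
force: [-2.6, -1.3, 13.4]
finger_gap: 0.45
```

>>> drive_tool --pt "0 0 0 0 0 0" --pt "0 0 0 0 0 0" --pt "0 0 0 0 0 0" --pt "0 0 0 0 0 0" --pt "0 0 0 0 0 0" --fingers 75

```text
clock: 25.0
tcp_pos: [494.9, 320.3, 33.1]
eef_rot: [[0.999, -0.051, -0.001], [-0.051, -0.999, -0.0], [-0.001, 0.0, -1.0]]
force: [-0.8, 0.5, 0.8]
finger_gap: 0.749
```

>>> drive_tool --pt "0 0 -0.1 0 0 0" --pt "0 0 -0.3 0 0 0" --pt "0 0 -0.5 0 0 0" --pt "0 0 -0.7 0 0 0" --pt "0 0 -0.95 0 0 0" --pt "0 0.2 -0.95 0 0 0" --pt "0 0.4 -0.95 0 0 0" --pt "0 0.4 -0.95 0 0 0" --fingers 75

```text
clock: 25.67
tcp_pos: [492.3, 254.0, 176.3]
eef_rot: [[0.998, -0.057, -0.0], [-0.057, -0.998, -0.003], [-0.0, 0.003, -1.0]]
force: [-0.3, -1.3, -0.4]
finger_gap: 0.752
```

```bash
cat > g.py <<'E'
from h import *
s=r.sense(); print(s["clock"],s["tcp_pos"])
p=r.camera("wrist"); q=r.camera("side"); t=r.camera("top"); 
cv2.imwrite("pics/g.png",np.hstack([cv2.resize(x["pixels"][:,:,::-1],(390,293)) for x in (p,q)]))
for P in (p,q,t):
  for n in ("button_mid","ashtray"):
    for o in r.regions_of(P,n)[:1]:
      a=pts(P,o["region"]); print(n,round(o["confidence"],2),a[:,2].max().round(1))
      b=a[a[:,2]>18] if n=="button_mid" else a[(a[:,2]>16)&(a[:,2]<30)]
      if len(b): print(cv2.minEnclosingCircle(b[:,:2].astype(np.float32)))
E
python3 g.py
```

```text
25.6667 [492.29803684 253.99961777 176.32714398]
button_mid 0.6 38.5
((495.2532043457031, 319.3177490234375), 19.814741134643555)
ashtray 0.63 167.9
((494.9176025390625, 320.99884033203125), 76.68341827392578)
button_mid 0.55 39.6
((494.6747741699219, 319.4580078125), 19.56357765197754)
ashtray 0.78 31.4
((495.8435363769531, 320.9034729003906), 75.65373229980469)
ashtray 0.86 28.9
((469.63897705078125, 267.0123291015625), 36.979122161865234)
```

View pics/g.png

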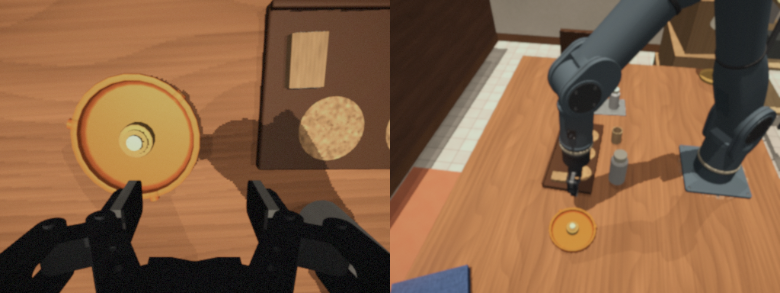

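The wrist view shows the button upright at the middle of the ashtray, pixel (133,143), 1–2 mm off centre. Now I fetch the can.

>>> drive_tool --pt "-0.01 0.25 0 0 0 0" --pt "-0.02 0.5 0 0 0 0" --pt "-0.04 0.75 0 0 0 0" --pt "-0.05 0.98 0 0 0 0" --pt "-0.05 0.98 0 0 0 -0.002" --fingers 100

```text
clock: 26.53
tcp_pos: [476.0, 107.5, 175.4]
eef_rot: [[0.999, -0.051, -0.002], [-0.051, -0.999, -0.004], [-0.002, 0.004, -1.0]]
force: [-0.7, -0.5, -0.3]
finger_gap: 1.0
```

>>> drive_tool --pt "-0.02 0.25 0 0 0 0" --pt "-0.05 0.5 0 0 0 0" --pt "-0.07 0.75 0 0 0 0" --pt "-0.1 0.98 0 0 0 0" --pt "-0.1 0.98 0 0 0 -0.002"

```text
clock: 26.95
tcp_pos: [452.0, -45.1, 176.1]
eef_rot: [[0.999, -0.053, -0.003], [-0.053, -0.999, -0.007], [-0.003, 0.007, -1.0]]
force: [0.2, 0.0, -0.0]
finger_gap: 0.999
```

>>> drive_tool --pt "-0.04 0.25 0 0 0 0" --pt "-0.08 0.5 0 0 0 0" --pt "-0.1 0.75 0 0 0 0" --pt "-0.14 0.98 0 0 0 0" --pt "-0.14 0.98 0 0 0 -0.002"

```text
clock: 27.37
tcp_pos: [421.6, -197.3, 177.4]
eef_rot: [[0.998, -0.055, -0.003], [-0.055, -0.998, -0.01], [-0.003, 0.01, -1.0]]
force: [0.3, 0.3, -0.2]
finger_gap: 1.002
```

>>> drive_tool --pt "-0.04 0.25 0 0 0 0" --pt "-0.08 0.5 0 0 0 0" --pt "-0.1 0.75 0 0 0 0" --pt "-0.14 0.95 0 0 0 0" --pt "-0.14 0.95 0 0 0 -0.002" --pt "-0.14 0.95 0 0 0 -0.002" --pt "-0.14 0.95 0 0 0 -0.002"

```text
clock: 27.95
tcp_pos: [393.2, -337.3, 178.6]
eef_rot: [[0.999, -0.049, -0.003], [-0.049, -0.999, -0.009], [-0.003, 0.009, -1.0]]
force: [0.8, 0.2, 0.1]
finger_gap: 0.999
```

>>> drive_tool --pt "0 -0.037 0 0.003 0.001 0" --pt "0 -0.037 0.15 0.003 0.001 0" --pt "0 -0.037 0.35 0.003 0.001 0" --pt "0 -0.037 0.55 0.003 0.001 0" --pt "0 -0.037 0.7 0.003 0.001 0" --pt "0 -0.037 0.72 0.003 0.001 0" --pt "0 -0.037 0.72 0.003 0.001 0" --pt "0 -0.037 0.72 0.003 0.001 0"

```text
clock: 28.62
tcp_pos: [393.9, -332.1, 71.5]
eef_rot: [[0.999, -0.048, 0.001], [-0.048, -0.999, 0.0], [0.001, -0.001, -1.0]]
force: [-0.3, 0.4, 0.3]
finger_gap: 0.997
```

>>> drive_tool --pt "0 0 0 0 0 0" --pt "0 0 0 0 0 0" --pt "0 0 0 0 0 0" --pt "0 0 0 0 0 0" --pt "0 0 0 0 0 0" --pt "0 0 0 0 0 0" --pt "0 0 0 0 0 0" --fingers 0

```text
clock: 29.2
tcp_pos: [394.5, -332.2, 72.5]
eef_rot: [[0.999, -0.047, 0.002], [-0.047, -0.999, -0.0], [0.002, -0.0, -1.0]]
force: [0.2, 2.2, 8.8]
finger_gap: 0.539
```

>>> drive_tool --pt "0 0 -0.1 0 0 0" --pt "0 0 -0.25 0 0 0" --pt "0 0 -0.45 0 0 0" --pt "0 -0.1 -0.6 0 0 0" --pt "0 -0.3 -0.65 0 0 0" --pt "0 -0.5 -0.65 0 0 0" --pt "0.05 -0.7 -0.65 0 0 0" --pt "0.1 -0.9 -0.65 0 0 0"

```text
clock: 29.87
tcp_pos: [415.3, -196.9, 170.8]
eef_rot: [[0.999, -0.049, 0.003], [-0.049, -0.999, -0.0], [0.003, 0.0, -1.0]]
force: [0.4, 0.2, -2.0]
finger_gap: 0.541
```

>>> drive_tool --pt "0.04 -0.2 0 0 0 0" --pt "0.08 -0.4 0 0 0 0" --pt "0.12 -0.6 0 0 0 0" --pt "0.16 -0.8 0 0 0 0" --pt "0.22 -0.98 0 0 0 0"

```text
clock: 30.28
tcp_pos: [454.9, -49.8, 171.2]
eef_rot: [[0.999, -0.048, 0.003], [-0.048, -0.999, 0.0], [0.003, -0.0, -1.0]]
force: [0.2, -0.8, -2.4]
finger_gap: 0.54
```

>>> drive_tool --pt "0.04 -0.2 0 0 0 0" --pt "0.08 -0.4 0 0 0 0" --pt "0.12 -0.6 0 0 0 0" --pt "0.16 -0.8 0 0 0 0" --pt "0.2 -0.95 0 0 0 0" --pt "0.2 -0.95 0 0 0 0" --pt "0.2 -0.95 0 0 0 0"

```text
clock: 30.87
tcp_pos: [491.7, 92.4, 171.3]
eef_rot: [[0.999, -0.045, 0.003], [-0.045, -0.999, 0.0], [0.003, -0.0, -1.0]]
force: [-0.5, -1.4, -2.0]
finger_gap: 0.536
```

>>> drive_tool --pt "0.016 -0.03 0.05 0 -0.001 0.001" --pt "0.016 -0.03 0.2 0 -0.001 0.001" --pt "0.016 -0.03 0.35 0 -0.001 0.001" --pt "0.016 -0.03 0.45 0 -0.001 0.001" --pt "0.016 -0.03 0.49 0 -0.001 0.001" --pt "0.016 -0.03 0.5 0 -0.001 0.001" --pt "0.016 -0.03 0.5 0 -0.001 0.001"

```text
clock: 31.45
tcp_pos: [494.5, 96.1, 96.3]
eef_rot: [[0.999, -0.05, -0.001], [-0.05, -0.999, 0.0], [-0.001, -0.0, -1.0]]
force: [-0.8, -0.4, -1.4]
finger_gap: 0.539
```

>>> drive_tool --pt "0 0 0 0 0 0" --pt "0 0 0 0 0 0"

```text
clock: 31.62
tcp_pos: [495.1, 95.9, 97.1]
eef_rot: [[0.999, -0.05, 0.001], [-0.05, -0.999, 0.0], [0.001, -0.0, -1.0]]
force: [-0.2, 0.9, -1.9]
finger_gap: 0.539
```

>>> drive_tool --pt "0 -0.003 0.015 0 0 0" --pt "0 -0.003 0.032 0 0 0" --pt "0 -0.003 0.032 0 0 0" --pt "0 -0.003 0.032 0 0 0"

```text
clock: 31.95
tcp_pos: [495.5, 96.5, 92.6]
eef_rot: [[0.999, -0.05, 0.002], [-0.05, -0.999, 0.001], [0.002, -0.001, -1.0]]
force: [0.4, 1.5, 1.7]
finger_gap: 0.535
```

>>> drive_tool --pt "0 0 0 0 0 0" --pt "0 0 0 0 0 0" --pt "0 0 0 0 0 0" --pt "0 0 0 0 0 0" --pt "0 0 0 0 0 0" --pt "0 0 0 0 0 0" --fingers 100

```text
clock: 32.45
tcp_pos: [495.5, 96.5, 92.6]
eef_rot: [[0.999, -0.05, 0.002], [-0.05, -0.999, 0.001], [0.002, -0.001, -1.0]]
force: [0.5, -0.5, -0.3]
finger_gap: 0.999
```

>>> drive_tool --pt "0 0 -0.15 0 0 0" --pt "0 0 -0.4 0 0 0" --pt "0 0 -0.55 0 0 0" --pt "0 0.2 -0.55 0 0 0" --pt "0.02 0.4 -0.55 0 0 0" --pt "0.02 0.6 -0.55 0 0 0" --pt "0.03 0.8 -0.55 0 0 0" --pt "0.03 0.95 -0.55 0 0 0"

```text
clock: 33.12
tcp_pos: [492.4, -48.7, 175.2]
eef_rot: [[0.999, -0.052, 0.002], [-0.052, -0.999, -0.0], [0.002, -0.0, -1.0]]
force: [0.4, 0.5, -0.7]
finger_gap: 0.997
```

>>> drive_tool --pt "0.01 0.25 0 0 0 0" --pt "0.02 0.5 0 0 0 0" --pt "0.03 0.75 0 0 0 0" --pt "0.04 0.95 0 0 0 0" --pt "0.04 0.95 0 0 0 -0.002"

```text
clock: 33.53
tcp_pos: [489.9, -198.6, 175.4]
eef_rot: [[0.999, -0.054, 0.002], [-0.054, -0.999, -0.004], [0.003, 0.004, -1.0]]
force: [0.1, -0.2, 0.2]
finger_gap: 0.997
```

>>> drive_tool --pt "0.01 0.25 0 0 0 0" --pt "0.02 0.5 0 0 0 0" --pt "0.03 0.75 0 0 0 0" --pt "0.04 0.87 0 0 0 0" --pt "0.04 0.87 0 0 0 -0.002" --pt "0.04 0.87 0 0 0 -0.002"

```text
clock: 34.03
tcp_pos: [488.3, -330.0, 175.6]
eef_rot: [[0.999, -0.05, 0.002], [-0.05, -0.999, -0.004], [0.002, 0.004, -1.0]]
force: [0.3, 0.5, -0.7]
finger_gap: 1.001
```

Now the torch: grasp at TCP z of about 95.

>>> drive_tool --pt "-0.004 -0.012 0 0.001 -0.001 0" --pt "-0.004 -0.012 0.15 0.001 -0.001 0" --pt "-0.004 -0.012 0.3 0.001 -0.001 0" --pt "-0.004 -0.012 0.45 0.001 -0.001 0" --pt "-0.004 -0.012 0.54 0.001 -0.001 0" --pt "-0.004 -0.012 0.54 0.001 -0.001 0" --pt "-0.004 -0.012 0.54 0.001 -0.001 0"

```text
clock: 34.62
tcp_pos: [488.1, -326.8, 94.3]
eef_rot: [[0.999, -0.048, -0.002], [-0.048, -0.999, 0.001], [-0.002, -0.001, -1.0]]
force: [-0.3, -0.4, 1.5]
finger_gap: 1.002
```

>>> drive_tool --pt "0 0 0 0 0 0" --pt "0 0 0 0 0 0" --pt "0 0 0 0 0 0" --pt "0 0 0 0 0 0" --pt "0 0 0 0 0 0" --pt "0 0 0 0 0 0" --pt "0 0 0 0 0 0" --pt "0 0 0 0 0 0" --fingers 0

```text
clock: 35.28
tcp_pos: [488.4, -327.2, 95.0]
eef_rot: [[0.999, -0.048, -0.001], [-0.048, -0.999, 0.0], [-0.001, -0.0, -1.0]]
force: [-0.5, 0.6, 6.4]
finger_gap: 0.357
```

>>> drive_tool --pt "0 0 -0.1 0 0 0" --pt "0 0 -0.25 0 0 0" --pt "0 0 -0.45 0 0 0" --pt "0 -0.1 -0.6 0 0 0" --pt "-0.01 -0.3 -0.65 0 0 0" --pt "-0.02 -0.5 -0.65 0 0 0" --pt "-0.03 -0.7 -0.65 0 0 0" --pt "-0.03 -0.75 -0.65 0 0 0"

```text
clock: 35.95
tcp_pos: [489.4, -209.2, 192.4]
eef_rot: [[0.999, -0.043, -0.002], [-0.043, -0.999, 0.004], [-0.002, -0.004, -1.0]]
force: [-0.2, -0.1, -2.2]
finger_gap: 0.359
```

>>> drive_tool --pt "-0.01 -0.2 0 0 0 0" --pt "-0.02 -0.4 0 0 0 0" --pt "-0.03 -0.6 0 0 0 0" --pt "-0.04 -0.7 0 0 0 0" --pt "-0.04 -0.7 0 0 0 0"

```text
clock: 36.37
tcp_pos: [487.7, -99.9, 192.5]
eef_rot: [[0.999, -0.038, -0.003], [-0.038, -0.999, 0.006], [-0.003, -0.005, -1.0]]
force: [0.8, 0.6, -2.7]
finger_gap: 0.355
```

>>> drive_tool --pt "-0.01 -0.2 0 0 0 0" --pt "-0.02 -0.4 0 0 0 0" --pt "-0.03 -0.6 0 0 0 0" --pt "-0.04 -0.68 0 0 0 0" --pt "-0.04 -0.68 0 0 0 0" --pt "-0.04 -0.68 0 0 0 0"

```text
clock: 36.87
tcp_pos: [485.5, 2.0, 193.0]
eef_rot: [[0.999, -0.037, -0.004], [-0.037, -0.999, 0.005], [-0.004, -0.005, -1.0]]
force: [-0.7, -1.4, -2.5]
finger_gap: 0.354
```

>>> drive_tool --pt "0.018 0.03 0.05 -0.0015 0.001 0.004" --pt "0.018 0.03 0.2 -0.0015 0.001 0.004" --pt "0.018 0.03 0.35 -0.0015 0.001 0.004" --pt "0.018 0.03 0.45 -0.0015 0.001 0.004" --pt "0.018 0.03 0.49 -0.0015 0.001 0.004" --pt "0.018 0.03 0.5 -0.0015 0.001 0.004" --pt "0.018 0.03 0.5 -0.0015 0.001 0.004"

```text
clock: 37.45
tcp_pos: [487.9, -3.4, 117.7]
eef_rot: [[0.999, -0.051, -0.001], [-0.051, -0.999, -0.0], [-0.001, 0.0, -1.0]]
force: [-0.4, -0.0, -2.0]
finger_gap: 0.361
```

>>> drive_tool --pt "0 0 0 0 0 0" --pt "0 0 0 0 0 0"

```text
clock: 37.62
tcp_pos: [488.5, -3.9, 118.5]
eef_rot: [[0.999, -0.052, 0.0], [-0.052, -0.999, -0.0], [0.0, 0.0, -1.0]]
force: [0.8, 0.3, -1.9]
finger_gap: 0.358
```

>>> drive_tool --pt "0 -0.006 0.015 0 0 0" --pt "0 -0.006 0.025 0 0 0" --pt "0 -0.006 0.025 0 0 0" --pt "0 -0.006 0.025 0 0 0"

```text
clock: 37.95
tcp_pos: [488.9, -2.9, 115.1]
eef_rot: [[0.999, -0.052, 0.001], [-0.052, -0.999, -0.0], [0.001, 0.0, -1.0]]
force: [1.1, -0.2, -0.1]
finger_gap: 0.355
```

>>> drive_tool --pt "0 0 0 0 0 0" --pt "0 0 0 0 0 0" --pt "0 0 0 0 0 0" --pt "0 0 0 0 0 0" --pt "0 0 0 0 0 0" --pt "0 0 0 0 0 0" --fingers 100

```text
clock: 38.45
tcp_pos: [488.9, -2.9, 115.1]
eef_rot: [[0.999, -0.052, 0.001], [-0.052, -0.999, -0.0], [0.001, 0.0, -1.0]]
force: [0.5, 0.1, 0.5]
finger_gap: 0.998
```

>>> drive_tool --pt "0 0 -0.15 0 0 0" --pt "0 0 -0.35 0 0 0" --pt "0 0 -0.42 0 0 0" --pt "0.05 0.15 -0.42 0 0 0" --pt "0.1 0.3 -0.42 0 0 0" --pt "0.18 0.5 -0.42 0 0 0" --pt "0.25 0.7 -0.42 0 0 0" --pt "0.25 0.7 -0.42 0 0 0"

```text
clock: 39.12
tcp_pos: [521.8, -116.5, 178.4]
eef_rot: [[0.998, -0.059, 0.003], [-0.059, -0.998, -0.004], [0.003, 0.004, -1.0]]
force: [-0.9, -0.7, -1.0]
finger_gap: 0.999
```

>>> drive_tool --pt "0.1 0.25 0 0 0 0" --pt "0.18 0.5 0 0 0 0" --pt "0.25 0.7 0 0 0 0" --pt "0.25 0.7 0 0 0 -0.002"

```text
clock: 39.45
tcp_pos: [553.2, -231.9, 179.1]
eef_rot: [[0.998, -0.061, 0.004], [-0.06, -0.998, -0.009], [0.005, 0.009, -1.0]]
force: [-0.9, -1.0, -0.3]
finger_gap: 1.003
```

>>> drive_tool --pt "0.1 0.25 0 0 0 0" --pt "0.18 0.5 0 0 0 0" --pt "0.25 0.67 0 0 0 0" --pt "0.25 0.67 0 0 0 -0.002" --pt "0.25 0.67 0 0 0 -0.002"

```text
clock: 39.87
tcp_pos: [583.9, -336.5, 179.4]
eef_rot: [[0.998, -0.057, 0.003], [-0.057, -0.998, -0.01], [0.004, 0.009, -1.0]]
force: [-0.9, 1.2, 1.0]
finger_gap: 0.998
```

>>> drive_tool --pt "0 -0.092 0 0.003 -0.001 0" --pt "0 -0.092 0.05 0.003 -0.001 0" --pt "0 -0.092 0.25 0.003 -0.001 0" --pt "0 -0.092 0.45 0.003 -0.001 0" --pt "0 -0.092 0.6 0.003 -0.001 0" --pt "0 -0.092 0.66 0.003 -0.001 0" --pt "0 -0.092 0.66 0.003 -0.001 0" --pt "0 -0.092 0.66 0.003 -0.001 0"

```text
clock: 40.53
tcp_pos: [585.4, -322.8, 80.6]
eef_rot: [[0.998, -0.056, 0.0], [-0.056, -0.998, 0.0], [0.0, -0.0, -1.0]]
force: [-0.0, -0.1, 0.7]
finger_gap: 0.999
```

>>> drive_tool --pt "0 0 0 0 0 0" --pt "0 0 0 0 0 0" --pt "0 0 0 0 0 0" --pt "0 0 0 0 0 0" --pt "0 0 0 0 0 0" --pt "0 0 0 0 0 0" --fingers 0

```text
clock: 41.03
tcp_pos: [586.5, -322.8, 82.7]
eef_rot: [[0.998, -0.056, 0.004], [-0.056, -0.998, -0.001], [0.004, 0.0, -1.0]]
force: [-0.6, 2.3, 6.6]
finger_gap: 0.721
```

>>> drive_tool --pt "0 0 -0.1 0 0 0" --pt "0 0 -0.25 0 0 0" --pt "0 0 -0.45 0 0 0" --pt "-0.05 -0.1 -0.6 0 0 0" --pt "-0.15 -0.3 -0.6 0 0 0" --pt "-0.25 -0.5 -0.6 0 0 0" --pt "-0.38 -0.7 -0.6 0 0 0" --pt "-0.38 -0.7 -0.6 0 0 0"

```text
clock: 41.7
tcp_pos: [532.3, -207.8, 173.2]
eef_rot: [[0.999, -0.05, 0.001], [-0.051, -0.999, 0.004], [0.001, -0.004, -1.0]]
force: [-1.2, 1.4, -2.7]
finger_gap: 0.712
```

>>> drive_tool --pt "-0.1 -0.2 0 0 0 0" --pt "-0.2 -0.4 0 0 0 0" --pt "-0.3 -0.6 0 0 0 0" --pt "-0.37 -0.7 0 0 0 0" --pt "-0.37 -0.7 0 0 0 0" --pt "-0.37 -0.7 0 0 0 0"

```text
clock: 42.2
tcp_pos: [482.5, -99.5, 174.5]
eef_rot: [[0.999, -0.049, 0.003], [-0.049, -0.999, 0.004], [0.003, -0.004, -1.0]]
force: [0.5, -2.5, -2.4]
finger_gap: 0.716
```

>>> drive_tool --pt "0.009 0.024 0.05 -0.001 -0.001 0" --pt "0.009 0.024 0.2 -0.001 -0.001 0" --pt "0.009 0.024 0.33 -0.001 -0.001 0" --pt "0.009 0.024 0.42 -0.001 -0.001 0" --pt "0.009 0.024 0.455 -0.001 -0.001 0" --pt "0.009 0.024 0.455 -0.001 -0.001 0" --pt "0.009 0.024 0.455 -0.001 -0.001 0"

```text
clock: 42.78
tcp_pos: [484.2, -103.7, 106.3]
eef_rot: [[0.999, -0.05, -0.0], [-0.05, -0.999, 0.001], [-0.0, -0.001, -1.0]]
force: [-0.3, -0.2, -1.3]
finger_gap: 0.718
```

>>> drive_tool --pt "0 0 0 0 0 0" --pt "0 0 0 0 0 0"

```text
clock: 42.95
tcp_pos: [484.9, -104.3, 107.1]
eef_rot: [[0.999, -0.05, 0.001], [-0.05, -0.999, 0.0], [0.001, -0.0, -1.0]]
force: [0.3, -0.4, -1.6]
finger_gap: 0.712
```

>>> drive_tool --pt "-0.004 -0.006 0.015 0 0 0" --pt "-0.004 -0.006 0.031 0 0 0" --pt "-0.004 -0.006 0.031 0 0 0" --pt "-0.004 -0.006 0.031 0 0 0"

```text
clock: 43.28
tcp_pos: [484.7, -103.3, 102.7]
eef_rot: [[0.999, -0.05, 0.002], [-0.05, -0.999, 0.0], [0.002, -0.0, -1.0]]
force: [-0.3, -0.1, 2.3]
finger_gap: 0.718
```

>>> drive_tool --pt "0 0 0 0 0 0" --pt "0 0 0 0 0 0" --pt "0 0 0 0 0 0" --pt "0 0 0 0 0 0" --pt "0 0 0 0 0 0" --pt "0 0 0 0 0 0" --fingers 100

```text
clock: 43.78
tcp_pos: [484.7, -103.3, 102.7]
eef_rot: [[0.999, -0.05, 0.002], [-0.05, -0.999, 0.0], [0.002, -0.0, -1.0]]
force: [-0.6, 0.1, -1.3]
finger_gap: 0.998
```

>>> drive_tool --pt "0 0 -0.15 0 0 0" --pt "0 0 -0.4 0 0 0" --pt "0 0 -0.65 0 0 0" --pt "0 0.1 -0.9 0 0 0" --pt "-0.1 0.3 -0.9 0 0 0" --pt "-0.1 0.5 -0.9 0 0 0" --pt "-0.1 0.7 -0.9 0 0 0" --pt "-0.1 0.95 -0.9 0 0 0"

```text
clock: 44.45
tcp_pos: [462.2, -244.8, 238.1]
eef_rot: [[0.999, -0.048, 0.003], [-0.048, -0.999, 0.001], [0.003, -0.001, -1.0]]
force: [0.9, 0.3, 0.3]
finger_gap: 1.0
```

>>> drive_tool --pt "0 0.25 0 0 0 0" --pt "0 0.5 0 0 0 0" --pt "0 0.75 0 0 0 0" --pt "0 0.95 0 0 0 0" --pt "0 0.95 0 0 0 0"

```text
clock: 44.87
tcp_pos: [452.9, -394.1, 237.7]
eef_rot: [[0.998, -0.055, 0.002], [-0.055, -0.998, -0.003], [0.002, 0.003, -1.0]]
force: [-1.0, -0.6, -0.2]
finger_gap: 1.002
```

>>> drive_tool --pt "0 0.25 0 0 0 0" --pt "0 0.5 0 0 0 0" --pt "0 0.75 0 0 0 0" --pt "0 0.9 0 0 0 0" --pt "0 0.9 0 0 0 0" --pt "0 0.9 0 0 0 0"

```text
clock: 45.37
tcp_pos: [444.6, -529.8, 237.2]
eef_rot: [[0.998, -0.057, 0.001], [-0.057, -0.998, -0.003], [0.001, 0.002, -1.0]]
force: [-0.3, 0.6, 0.2]
finger_gap: 1.001
```

```bash
cat > k.py <<'E'
from h import *
s=r.sense(); print(s["clock"],s["tcp_pos"])
p=r.camera("top"); save(p,"top2.png",crop=(90,130,270,160),s=2.9)
q=pts(p,p["depth"]>0)
for n,c,z in [("cup",(482.8,-100.8),105),("torch",(487.9,-1.1),128),("can",(493,98.2),122),("button",(494,322),20)]:
    m=(np.hypot(q[:,0]-c[0],q[:,1]-c[1])<(42 if n!="button" else 40))&(q[:,2]>z)
    print(n,c,m.sum(),cv2.minEnclosingCircle(q[m,:2].astype(np.float32)),q[m,2].max().round(1))
for n in ("keyring","matchbox","ashtray"):
    for o in r.regions_of(p,n)[:1]: print(n,o["extent"],np.median(pts(p,o["region"]),0).round(1))
E
python3 k.py
```

```text
45.3667 [ 444.5590494  -529.83450618  237.23208697]
cup (482.8, -100.8) 170 ((483.38543701171875, -101.48641204833984), 31.138818740844727) 119.4
torch (487.9, -1.1) 157 ((490.0738830566406, -2.8119401931762695), 16.162290573120117) 139.2
can (493, 98.2) 191 ((494.66253662109375, 98.78135681152344), 18.106353759765625) 133.3
button (494, 322) 207 ((492.6132507324219, 322.4662780761719), 20.46651268005371) 41.6
keyring [313.9, 177.6, 17.1, 21.2] [ 557.5 -141.9   26. ]
ashtray [105.9, 170.3, 61.2, 59.2] [492.7 325.    9.7]
```

View pics/top2.png

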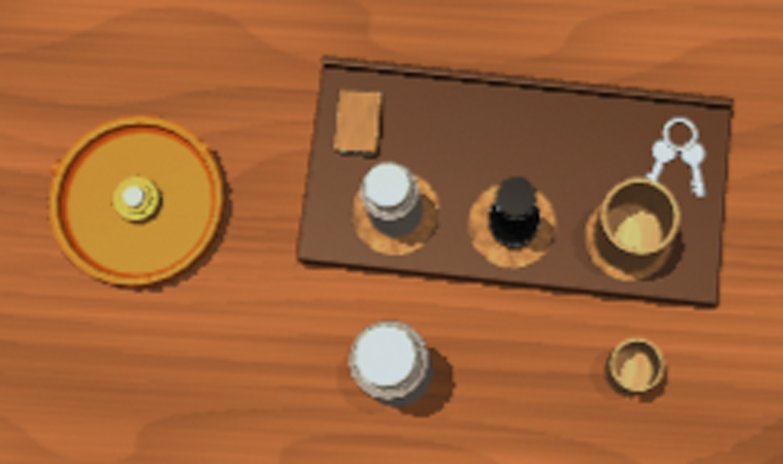

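The last picture shows cup, torch and can back on their cork rounds at (640,215), (515,210) and (390,190), all within 3 mm of the start. The button is centred in the ashtray at (135,198), and the keyring and matchbox look untouched. I hand the job in.

```bash
python3 -c "
from plant import r
print(r.finish_job())"
```

```text
the job is handed in; nothing more can be done
None
```

I finished the task and handed it in at about 45 s of the 136 s allowed; the hand-in gave no verdict. I moved cup, torch and can to the mat, put the button in the ashtray, and set the three back on the shelf in the order can, torch, cup.

My last checks, all from the top camera unless noted:
- **Return positions:** the cup is about 1 mm from its start, the torch about 3 mm and the can about 2 mm. All three stand upright.
- **Button:** upright on the ashtray floor, about 1–2 mm from the middle (wrist and side cameras).
- **Bystanders:** the keyring and matchbox look untouched. The networks did not report the matchbox in the last picture, so I judged it by eye. The keyring was measured only 2–3 mm from its start, and that compares two different cameras.
- **Robot:** gripper open and clear of everything.

**Camera disagreement:** the top camera read about 1 mm high in x and 2.5 mm high in y compared with the arm's own position. I corrected for this when fetching and placing the button, and returned the three to the arm positions where I had first gripped them. The return distances above compare top-camera readings before and after, so the offset cancels out.

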